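# Wedge the rocking findings chest

### The job

The little chest of drawers rocks because its far right foot is worn short: slide the wooden wedge along the bench, thin end first, under that foot until it is just snug, so that the chest no longer rocks and is not jacked up off its other feet or shoved along. Then press firmly down on top of the chest at that corner to prove it, and finish while still pressing there. Only push and press, lift nothing, and leave the other things on the bench alone.

Things in the scene. Friction and masses are not known exactly. Their poses are not given: they have to be found in the camera images.
- chest: low wooden chest of small drawers, 170 (x) by 260 (y) by 120 mm high, flat top, about 2.4 kg, loose on the bench. Origin: centre of its outline, at bench level; x from the drawer fronts (brass knobs, facing the robot) to the back, y to its left, z up. Four square feet, 24 x 24 x 22 mm, centred at x = +-68, y = +-113 mm; one, at x = +68, y = -113 mm (far right), is worn short.
- worn_spot (a point): point at bench level straight under the centre of the worn foot (chest x = +68, y = -113 mm). The foot's flat underside hangs 4 to 8 mm above the bench, differently each time. The foot's outer faces lie 5 mm inside the chest's outline. The wedge goes in along the chest's +y, from the -y (right-hand) end.
- worn_corner (a point): point on the chest's flat top, 120 mm up, above the centre of the worn foot, 17 mm in from both edges: press here, with 5 to 25 N. A push down of 2 to 4 N here rocks the unwedged chest about its other diagonal, sinking this corner until the worn foot meets the bench or the wedge. Once the wedge is snug it stays at 120 mm.
- foot_near_left (a point): centre of the underside of the sound foot diagonally opposite the worn one (chest x = -68, y = +113 mm); it leaves the bench when the chest rocks onto the worn foot
- foot_near_right (a point): centre of the underside of the sound foot at chest x = -68, y = -113 mm; a wedge driven beyond snug lifts this foot or the far left one
- foot_far_left (a point): centre of the underside of the sound foot at chest x = +68, y = +113 mm
- wedge: plain beech wedge lying flat on the bench beyond the chest's right-hand end (-y), thin end roughly towards the worn foot but askew and off to one side. 130 mm long, 40 wide, 2 thick at the thin end, 18 at the square-cut thick end, straight taper (1 mm in 8.1), about 40 g. Origin: centre of its underside; x along it to the thin end, z up. It slides with under 1 N.
- wedge_tip (a point): middle of the thin end's edge, at the bench (wedge x = +65 mm). Snug, it has passed 15 to 50 mm beyond the outer (-y) face of the worn foot; there the push on the wedge rises sharply, from about 1 N to 5 N and more, and going on shoves the chest along or jacks it up.
- wedge_butt (a point): middle of the thick end's face, 9 mm up (wedge x = -65 mm): push here
- last: white plastic shoe last, 255 by 90 by 108 mm, standing on its sole on the bench beyond the chest; leave alone. Origin: under its middle
- hammer: shoemaker's hammer with wooden handle, 250 mm long, lying on the bench; leave alone. Origin: under the middle of its length
- tin: tin of tacks, 64 mm across, 62 mm high, standing on the bench left of the chest; leave alone. Origin: under its middle
Not all that is in view belongs to the job. Of the things shaped like the wedge, the beech one is meant.

How it is judged:
At the end, for the whole second after the job is handed in: The fingers press on the top of the chest with more than 4 N within 50 mm of the corner over the worn foot, the wedge under that foot carries more than 1 N, and under this press the corner has not sunk by 3 mm, all three sound feet stay within 2 mm of the bench and the chest is at rest (contact force between the fingers and chest above 4 N and horizontal distance between the grasp point and worn_corner below 0.05 m and height (world z) of worn_corner above 0.117 m and contact force between wedge and chest above 1 N and height (world z) of each of foot_near_left, foot_near_right, foot_far_left below 0.002 m and linear speed of chest below 0.01 m/s and horizontal distance between wedge and chest below 0.24 m); the arm keeps its last pose, push and grip.
It fails at once if the wedge is lifted or tipped off the bench (height (world z) of wedge above 0.012 m or angle between wedge's own z axis and vertical above 0.25 rad).
It fails at once if the chest is lifted or tipped (height (world z) of chest above 0.012 m or angle between chest's own z axis and vertical above 0.12 rad).
It fails at once if the chest is shoved more than 20 mm along the bench (distance of chest from where it was at the start of the episode above 0.02 m).
It fails at once if the chest is pressed with more than 50 N (contact force between the fingers and chest above 50 N).
It fails at once if the last, the hammer or the tin is displaced by more than 30 mm (distance of any of last, hammer, tin from where it was at the start of the episode above 0.03 m).
It also fails if it takes over 54 s, if anything falls off the work surface, if the arm or the gripper's body presses on something with over 40 N, if the wrist force passes 120 N, or if a joint passes its speed limit or range.

### The arm

A 6-joint arm with a two-finger parallel gripper is mounted at the origin on the work surface. World frame = base frame: x ahead of the robot, y to its left, z up, the work surface at z = 0. Lengths are in m, angles in rad, forces in N, time in s.
With the tool pointing down it reaches from about 0.3 to 0.775 m from the base axis. Payload 14.6 kg.
Tool frame: the origin (TCP) lies on the mounting face of the last link; the fingertips stand 199 mm ahead of it and the grasp point (between the pads) lies 180 mm ahead of it; z points along the fingers, y is the line along which they close (so a half turn about z gives the same grasp; the last joint's range is limited). The gripper opens to 94 mm and grips with 3 to 60 N. Pads are 16 mm wide; open, the fingers measure 119 mm over their backs; the gripper's body (75 mm by 177 mm) begins 78 mm behind the grasp point.
Start: joints at [1.27, 0.3, 1.521, -0, 1.321, -0.067], TCP at [0.127, 0.535, 0.405] pointing down, gripper open.
Joint ranges: [-3.03, 3.03], [-0.79, 2.21], [0.23, 2.52], [-1.04, 4.18], [0, 3.07], [-2.55, 2.55]. Speed limits (rad/s): [2.22, 2.22, 2.57, 3.14, 3.14, 3.14].

### API

Orientations are given as [roll, pitch, yaw] about the fixed x, y, z axes, in that order (R = Rz(yaw) Ry(pitch) Rx(roll)).
In Python, from station import get_obs, camera, hand_in gives the robot as it stands.
- The arm moves only by the tool apply_moves, never from a script. Its argument "increments" is a list of rows, each an object of numbers: "tx", "ty", "tz": the shift along the tool's x, y, z as a fraction of full scale; "ax", "ay", "az": the turn, a rotation vector about the tool's x, y, z as a fraction of full scale. In form: [{"tx": .., "ty": .., "tz": .., "ax": .., "ay": .., "az": ..}, ...]. A call has 1 to 12 rows; each row shifts and turns the commanded pose from where the row before left it, along the tool's axes as they then stand; what a row does not reach is not made up. Full scale, the value 1, is 30 mm for a shift and 5 degrees for a turn. A row lasts 1/8 s, in which the tool goes at most 62.5 mm and 10.7 degrees, less where a joint would pass 70% of its speed; a pose out of reach is approached as far as the arm can. A call with a number of a shift or a turn outside -1 to 1 is refused whole. A call with a gripper value outside its range is refused whole. "jaw" is the closure, from 0 (fully open) to 1 (shut), set as the call begins (left out, the last holds). The fingers move at their own pace and stop on an object; "force" is the grip in N (left out, the last holds). Time passes only in rows, so rows that do not move let the fingers close. It gives the time, the measured TCP pose, the force, the opening and the grip force at its end, in the units of the state.
- get_obs(): the state, without advancing time (a new reading comes with each control period).
- camera(name): name is "side" or "top" or "wrist"; returns a dict with "pixels" (400x640x3 uint8, red, green, blue), "camera_matrix" (3x3 intrinsics, pixels), "R" (3x3) and "t" (3): a world point X has camera coordinates R X + t; the wrist camera has in their place "T_tool_cam" (4x4, takes a point from camera to tool coordinates, whose origin is the TCP and whose axes are the flange's). Camera axes: x right, y down, z forward; pixel columns grow to the right and rows downward; lengths in m; the calibration is good to about 2 mm. The wrist camera is an equidistant fisheye: a pixel r from the principal point sees the ray r / f radians off the axis. A picture is of the moment at which its call begins: read the wrist's pose just before it. There is no depth.
- hand_in(): hands the job in; it is judged then, once.
The state is a dict: "time_s": time; "qpos": joint angles; "joint_vel": joint speeds; "tau": joint torques, N m; "ee_pos": TCP position; "eef_rot": TCP orientation; "force": force on the tool from outside, world axes, zero at the start; "moment": the same for the moment, N m; "grip_width": finger opening in m; "grip_force": force on a finger pad.
Only numpy, scipy, OpenCV 4.12 (cv2) and the standard library are available. Lean on these libraries where they do the work, as an engineer would, in place of code of your own. Each camera call takes 0.05 s, during which the arm holds its last target. There are 200 camera calls.

## Working session

There is one attempt and no reset: what is moved stays moved. The work goes in short steps, Python scripts to look and compute and a tool call to move; the robot and the scene stay as the last step left them, time stands still between calls to the robot, and variables do not carry over. Pictures are saved under pics/ and viewed, at most 10 in all, crops included, and the job is handed in when it is done.

Besides the shell and the picture viewer there is one more tool, called after ">>>" as a command line: name --argument value ..., lists and objects as JSON in quotes. apply_moves: Moves the arm, as the interface text tells. Its arguments: {"type":"object","properties":{"increments":{"type":"array"},"jaw":{"type":"number"},"force":{"type":"number"}},"required":["increments"]}

```bash
mkdir -p pics; python3 - <<'E'
from station import get_obs,camera
import cv2,pickle
o=get_obs();print(o)
for n in("top","side"):
    c=camera(n);pickle.dump(c,open(n+".pkl","wb"));cv2.imwrite(f"pics/{n}1.png",c["pixels"][:,:,::-1]);print(n,c["camera_matrix"],c["R"],c["t"])
E
```

```text
{'time_s': 0.0, 'qpos': array([ 1.27036858e+00,  3.00444001e-01,  1.52154620e+00, -4.26256373e-07,
        1.32068948e+00, -6.65581560e-02]), 'joint_vel': array([ 0.00044503, -0.00107364, -0.00034914,  0.00057172,  0.00119546,
       -0.0005909 ]), 'tau': array([ 2.18268862e-03, -5.31809771e+01, -3.52741814e+01,  7.09030358e-02,
        2.42699473e-02, -6.88259024e-05]), 'ee_pos': array([0.12743077, 0.53500403, 0.40411583]), 'eef_rot': array([-3.14050801e+00, -7.18849654e-05,  2.90772313e+00]), 'force': array([-0.33819865, -0.40200743,  0.1085616 ]), 'moment': array([-0.00157199,  0.00603285, -0.0279048 ]), 'grip_force': 0.0, 'grip_width': 0.09400435240628338}
top [[512.37669392   0.         320.98807505]
 [  0.         512.37669392 208.94709467]
 [  0.           0.           1.        ]] [[-0.00710739 -0.99993564 -0.00884345]
 [-0.99836526  0.00759723 -0.05664886]
 [ 0.0567124   0.00842637 -0.998355  ]] [0.02710283 0.54081385 1.60429751]
side [[470.47874867   0.         324.95811052]
 [  0.         470.47874867 197.22586181]
 [  0.           0.           1.        ]] [[-0.78483978  0.61951893  0.01492669]
 [ 0.37831231  0.49806597 -0.78026283]
 [-0.49082207 -0.60673436 -0.62527363]] [ 0.4091998  -0.12538571  1.66688781]
```

View pics/top1.png

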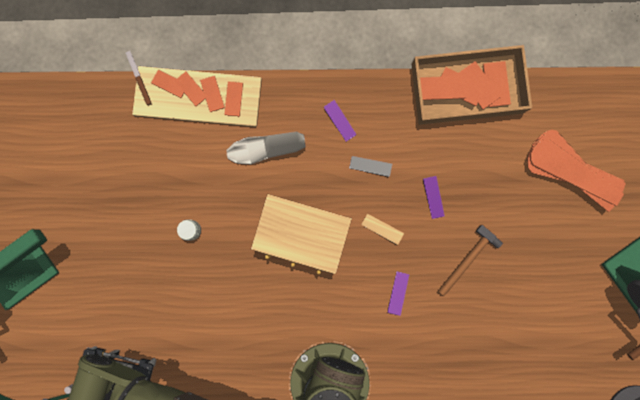

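View pics/side1.png

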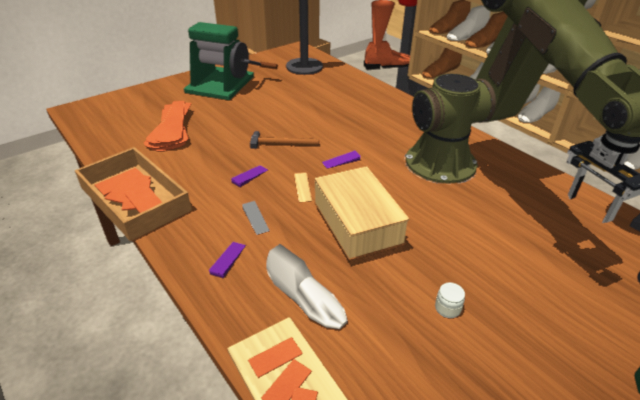

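Top view: the beech wedge is at (383,229). Things it could be confused with are the purple ones at (340,120), (433,197) and (398,293), and the grey one at (370,166). The chest top has corners at about (267,195), (351,217), (335,273) and (253,246), and the worn corner is (351,217). I choose the pale beech wedge at (383,229), and I'll check it in one crop.

```bash
cat > h.py <<'E'
import numpy as np,cv2
def ray(c,uv,z):
    K,R,t=map(np.array,(c["camera_matrix"],c["R"],c["t"]))
    d=R.T@np.linalg.solve(K,[uv[0],uv[1],1.]);o=-R.T@t
    return o+d*(z-o[2])/d[2]
def mask(c):
    h=cv2.cvtColor(c["pixels"],cv2.COLOR_RGB2HSV)
    return h
E
python3 - <<'E'
import pickle,cv2,numpy as np
from h import *
for n,pts in(("top",[(383,229),(300,235),(300,20),(230,300)]),("side",[(302,186),(360,200),(375,240)])):
    c=pickle.load(open(n+".pkl","rb"));h=mask(c)
    print(n,[h[v,u].tolist() for u,v in pts])
    m=((h[...,0]>=14)&(h[...,0]<=28)&(h[...,2]>150)&(h[...,1]<160)).astype(np.uint8)*255
    for k in cv2.findContours(m,0,2)[0]:
        if cv2.contourArea(k)<150:continue
        r=cv2.minAreaRect(k);b=cv2.boxPoints(r)
        print(cv2.contourArea(k),r,[p.round(1).tolist() for p in b])
        q=cv2.approxPolyDP(k,3,True)[:,0]; print(' poly',q.tolist())
        for z in(0.009,0.12):print('  z',z,[ray(c,p,z)[:2].round(4).tolist() for p in b])
c=pickle.load(open("top.pkl","rb"))["pixels"][:,:,::-1][180:290,240:420];s=pickle.load(open("side.pkl","rb"))["pixels"][:,:,::-1][150:260,260:420]
cv2.imwrite("pics/crop1.png",np.hstack([cv2.resize(c,None,fx=2.4,fy=4*.6),cv2.resize(s,None,fx=2.3,fy=2.4)]))
E
```

```text
top [[18, 111, 228], [17, 111, 227], [19, 43, 173], [12, 147, 160]]
535.0 ((382.2267150878906, 228.6193084716797), (42.8952522277832, 13.832671165466309), 27.7585391998291) [[360.0, 224.8000030517578], [366.5, 212.5], [404.3999938964844, 232.5], [398.0, 244.6999969482422]]
 poly [[366, 214], [363, 226], [398, 244], [403, 232]]
  z 0.009 [[0.4903, -0.1001], [0.529, -0.1209], [0.4648, -0.2401], [0.4264, -0.2191]]
  z 0.12 [[0.4875, -0.0926], [0.5235, -0.112], [0.4638, -0.223], [0.4279, -0.2035]]
5057.5 ((300.3480224609375, 235.33389282226562), (89.19697570800781, 62.61722183227539), 16.113418579101562) [[248.8000030517578, 253.0], [266.20001220703125, 192.89999389648438], [351.8999938964844, 217.60000610351562], [334.5, 277.79998779296875]]
 poly [[267, 194], [251, 249], [267, 253], [266, 258], [271, 254], [318, 268], [318, 273], [319, 269], [335, 273], [351, 218]]
  z 0.009 [[0.4035, 0.2524], [0.5939, 0.1972], [0.513, -0.0745], [0.3239, -0.0178]]
  z 0.12 [[0.4066, 0.2358], [0.584, 0.1844], [0.5087, -0.0688], [0.3325, -0.016]]
684.5 ((246.0, 150.5), (38.0, 25.0), 0.0) [[227.0, 163.0],
[... 9304 characters left out ...]
0, 54.0), 90.0) [[319.0, 0.0], [373.0, 0.0], [373.0, 49.0], [319.0, 49.0]]
 poly [[320, 0], [319, 37], [329, 41], [331, 49], [371, 38], [373, 0]]
  z 0.009 [[-0.805, -1.7442], [-1.0987, -1.5362], [-0.5104, -0.902], [-0.2822, -1.0683]]
  z 0.12 [[-0.5671, -1.4379], [-0.8257, -1.2548], [-0.3076, -0.6963], [-0.1067, -0.8427]]
19581.0 ((108.0, 72.0), (144.0, 216.0), 90.0) [[-0.0, 0.0], [216.0, 0.0], [216.0, 144.0], [0.0, 144.0]]
 poly [[0, 144], [54, 129], [45, 109], [188, 70], [187, 28], [198, 20], [216, 22], [213, 0], [0, 0]]
  z 0.009 [[0.8634, -2.9254], [-0.254, -2.1342], [0.5817, -0.5666], [1.2011, -1.0322]]
  z 0.12 [[0.902, -2.478], [-0.0819, -1.7813], [0.654, -0.4009], [1.1994, -0.8109]]
```

View pics/crop1.png

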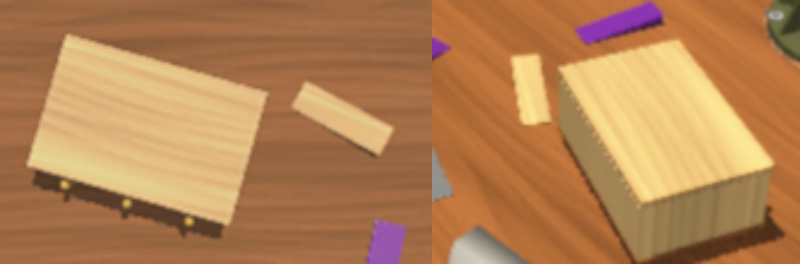

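The crop confirms it: the pale beech wedge has its taller, shadowed end at the lower right, away from the chest, and its thin end by the worn corner. Next I work out the poses.

```bash
cat >> h.py <<'E'
def rect(c,z,uv): return np.array([ray(c,(u,v),z)[:2] for u,v in uv])
def tochest(p,o,yaw):
    R=np.array([[np.cos(yaw),-np.sin(yaw)],[np.sin(yaw),np.cos(yaw)]]);return (np.atleast_2d(p)-o)@R
E
python3 - <<'E'
import pickle
from h import *
c=pickle.load(open("top.pkl","rb"));s=pickle.load(open("side.pkl","rb"))
P=rect(c,.12,[(351.5,217.5),(267,194),(251,249.5),(335,273.5)]) # FR FL NL NR
o=P.mean(0);d=P[1]-P[0]+P[2]-P[3];yaw=np.arctan2(d[1],d[0])-np.pi/2
print(o,np.degrees(yaw),tochest(P,o,yaw).round(4).tolist())
h=mask(c);m=((h[...,0]>=14)&(h[...,0]<=28)&(h[...,2]>150)&(h[...,1]<160))
def W(m,c,a,b,z1=.002,z2=.018):
    tip=(a[0],a[1]);return
for nm,cc,tip,butt in(("top",c,[(366,213),(361.5,225.5)],[(404,232),(398,244.5)]),("side",s,[(298,201),(311.5,200.5)],[(294.5,172.5),(306.5,172)])):
    t=rect(cc,.002,tip);b=rect(cc,.018,butt);print(nm,'tip',t.mean(0),'butt',b.mean(0),'L',np.linalg.norm(t.mean(0)-b.mean(0)));
    print(' chest frame',tochest([t.mean(0),b.mean(0)],o,yaw),np.degrees(np.arctan2(*(t.mean(0)-b.mean(0))[::-1])))
Rw=np.array([[np.cos(yaw),-np.sin(yaw)],[np.sin(yaw),np.cos(yaw)]])
print('worn',o+Rw@[.068,-.113],'prox side FR',[ray(s,p,.12)[:2] for p in((315,177),(349.5,258))])
E
```

```text
[0.46290912 0.08153274] -16.122058649539085 [[0.0858, -0.1305], [0.0852, 0.1292], [-0.0852, 0.1292], [-0.0858, -0.1279]]
top tip [ 0.50790917 -0.11258628] butt [ 0.44674608 -0.22762742] L 0.1302896331948549
 chest frame [[ 0.09713415 -0.17398895]
 [ 0.07032161 -0.30148984]] 62.00208696205478
side tip [ 0.5134422  -0.11282531] butt [ 0.44668257 -0.22712618] L 0.13236893931488902
 chest frame [[ 0.10251595 -0.17268215]
 [ 0.07012141 -0.30102594]] 59.71211294126128
worn [ 0.49685649 -0.04590578] prox side FR [array([ 0.50880936, -0.06603906]), array([0.6419013 , 0.24479228])]
```

>>> apply_moves --increments '[{"tx": -0.94,"ty": -0.97},{"tx": -0.94,"ty": -0.97},{"tx": -0.94,"ty": -0.97},{"tx": -0.94,"ty": -0.97},{"tx": -0.94,"ty": -0.97},{"tx": -0.94,"ty": -0.97},{"tx": -0.94,"ty": -0.97},{"tx": -0.94,"ty": -0.97},{"tx": -0.94,"ty": -0.97},{"tx": -0.94,"ty": -0.97}]' --jaw 1 --force 20

```text
schema error: expected keys tx, ty, tz, ax, ay, az
```

>>> apply_moves --increments '[{"tx": -0.94,"ty": -0.97},{"tx": -0.94,"ty": -0.97},{"tx": -0.94,"ty": -0.97},{"tx": -0.94,"ty": -0.97},{"tx": -0.94,"ty": -0.97},{"tx": -0.94,"ty": -0.97},{"tx": -0.94,"ty": -0.97},{"tx": -0.94,"ty": -0.97},{"tx": -0.94,"ty": -0.97},{"tx": -0.94,"ty": -0.97}]'

```text
schema error: expected keys tx, ty, tz, ax, ay, az
```

>>> apply_moves --increments '[{"az": 1},{"az": 1},{"az": 1},{"az": 1},{"az": 1},{"az": 1},{"az": 1},{"az": 1},{"az": 1},{"az": 1}]'

```text
schema error: expected keys tx, ty, tz, ax, ay, az
```

>>> apply_moves --increments '[{"az": 1},{"az": 1},{"az": 1},{"az": 1},{"az": 1},{"az": 1},{"az": 1},{"az": 1},{"az": 0.56},{"az": 0},{"az": 0}]'

```text
schema error: expected keys tx, ty, tz, ax, ay, az
```

All six keys are needed in each row.

>>> apply_moves --increments '[{"tx": -0.94,"ty": -0.97,"tz": 0,"ax": 0,"ay": 0,"az": 0},{"tx": -0.94,"ty": -0.97,"tz": 0,"ax": 0,"ay": 0,"az": 0},{"tx": -0.94,"ty": -0.97,"tz": 0,"ax": 0,"ay": 0,"az": 0},{"tx": -0.94,"ty": -0.97,"tz": 0,"ax": 0,"ay": 0,"az": 0},{"tx": -0.94,"ty": -0.97,"tz": 0,"ax": 0,"ay": 0,"az": 0},{"tx": -0.94,"ty": -0.97,"tz": 0,"ax": 0,"ay": 0,"az": 0},{"tx": -0.94,"ty": -0.97,"tz": 0,"ax": 0,"ay": 0,"az": 0},{"tx": -0.94,"ty": -0.97,"tz": 0,"ax": 0,"ay": 0,"az": 0},{"tx": -0.94,"ty": -0.97,"tz": 0,"ax": 0,"ay": 0,"az": 0},{"tx": -0.94,"ty": -0.97,"tz": 0,"ax": 0,"ay": 0,"az": 0}]' --jaw 1 --force 20

```text
time_s: 1.35
ee_pos: [0.3347, 0.1854, 0.4046]
eef_rot: [-3.142, -0.0, 2.908]
force: [-0.1, 0.2, -0.3]
grip_width: 0.0008
grip_force: 0.0
```

>>> apply_moves --increments '[{"tx": -0.94,"ty": -0.97,"tz": 0,"ax": 0,"ay": 0,"az": 0},{"tx": -0.94,"ty": -0.97,"tz": 0,"ax": 0,"ay": 0,"az": 0},{"tx": -0.94,"ty": -0.97,"tz": 0,"ax": 0,"ay": 0,"az": 0},{"tx": -0.94,"ty": -0.97,"tz": 0,"ax": 0,"ay": 0,"az": 0},{"tx": -0.94,"ty": -0.97,"tz": 0,"ax": 0,"ay": 0,"az": 0},{"tx": -0.94,"ty": -0.97,"tz": 0,"ax": 0,"ay": 0,"az": 0},{"tx": -0.94,"ty": -0.97,"tz": 0,"ax": 0,"ay": 0,"az": 0},{"tx": -0.94,"ty": -0.97,"tz": 0,"ax": 0,"ay": 0,"az": 0},{"tx": -0.94,"ty": -0.97,"tz": 0,"ax": 0,"ay": 0,"az": 0},{"tx": -0.94,"ty": -0.97,"tz": 0,"ax": 0,"ay": 0,"az": 0}]'

```text
time_s: 2.6
ee_pos: [0.5418, -0.163, 0.4044]
eef_rot: [3.142, -0.0, 2.908]
force: [0.2, 0.2, 0.0]
grip_width: 0.0005
grip_force: 0.0
```

>>> apply_moves --increments '[{"tx": 0,"ty": 0,"tz": 0,"ax": 0,"ay": 0,"az": 1},{"tx": 0,"ty": 0,"tz": 0,"ax": 0,"ay": 0,"az": 1},{"tx": 0,"ty": 0,"tz": 0,"ax": 0,"ay": 0,"az": 1},{"tx": 0,"ty": 0,"tz": 0,"ax": 0,"ay": 0,"az": 1},{"tx": 0,"ty": 0,"tz": 0,"ax": 0,"ay": 0,"az": 1},{"tx": 0,"ty": 0,"tz": 0,"ax": 0,"ay": 0,"az": 1},{"tx": 0,"ty": 0,"tz": 0,"ax": 0,"ay": 0,"az": 1},{"tx": 0,"ty": 0,"tz": 0,"ax": 0,"ay": 0,"az": 1},{"tx": 0,"ty": 0,"tz": 0,"ax": 0,"ay": 0,"az": 1},{"tx": 0,"ty": 0,"tz": 0,"ax": 0,"ay": 0,"az": 1}]'

```text
time_s: 3.85
ee_pos: [0.5412, -0.1618, 0.4043]
eef_rot: [-3.141, -0.001, 2.032]
force: [-0.9, 0.4, -0.2]
grip_width: 0.0005
grip_force: 0.0
```

>>> apply_moves --increments '[{"tx": 0,"ty": 0,"tz": 0,"ax": 0,"ay": 0,"az": 1},{"tx": 0,"ty": 0,"tz": 0,"ax": 0,"ay": 0,"az": 1},{"tx": 0,"ty": 0,"tz": 0,"ax": 0,"ay": 0,"az": 1},{"tx": 0,"ty": 0,"tz": 0,"ax": 0,"ay": 0,"az": 1},{"tx": 0,"ty": 0,"tz": 0,"ax": 0,"ay": 0,"az": 1},{"tx": 0,"ty": 0,"tz": 0,"ax": 0,"ay": 0,"az": 1},{"tx": 0,"ty": 0,"tz": 0,"ax": 0,"ay": 0,"az": 1},{"tx": 0,"ty": 0,"tz": 0,"ax": 0,"ay": 0,"az": 1},{"tx": 0,"ty": 0,"tz": 0,"ax": 0,"ay": 0,"az": 0.56},{"tx": 0,"ty": 0,"tz": 0,"ax": 0,"ay": 0,"az": 0},{"tx": 0,"ty": 0,"tz": 0,"ax": 0,"ay": 0,"az": 0}]'

```text
time_s: 5.22
ee_pos: [0.5413, -0.1618, 0.4045]
eef_rot: [-3.141, -0.0, 1.289]
force: [-0.1, 0.2, -0.4]
grip_width: 0.0004
grip_force: 0.0
```

>>> apply_moves --increments '[{"tx": 0,"ty": 0,"tz": 1,"ax": 0,"ay": 0,"az": 0},{"tx": 0,"ty": 0,"tz": 1,"ax": 0,"ay": 0,"az": 0},{"tx": 0,"ty": 0,"tz": 1,"ax": 0,"ay": 0,"az": 0},{"tx": 0,"ty": 0,"tz": 1,"ax": 0,"ay": 0,"az": 0},{"tx": 0,"ty": 0,"tz": 1,"ax": 0,"ay": 0,"az": 0},{"tx": 0,"ty": 0,"tz": 1,"ax": 0,"ay": 0,"az": 0},{"tx": 0,"ty": 0,"tz": 0.5,"ax": 0,"ay": 0,"az": 0},{"tx": 0,"ty": 0,"tz": 0.23,"ax": 0,"ay": 0,"az": 0},{"tx": 0,"ty": 0,"tz": 0,"ax": 0,"ay": 0,"az": 0},{"tx": 0,"ty": 0,"tz": 0,"ax": 0,"ay": 0,"az": 0}]'

```text
time_s: 6.48
ee_pos: [0.5415, -0.1619, 0.2037]
eef_rot: [3.14, 0.0, 1.288]
force: [-0.4, -0.1, 0.1]
grip_width: 0.0006
grip_force: 0.0
```

```bash
python3 - <<'E'
from station import *
import cv2
c=camera("side");p=c["pixels"][:,:,::-1];cv2.imwrite("pics/s2.png",cv2.resize(p[120:280,230:430],None,fx=3.5,fy=3.5))
E
```

```text
(no output)
```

View pics/s2.png

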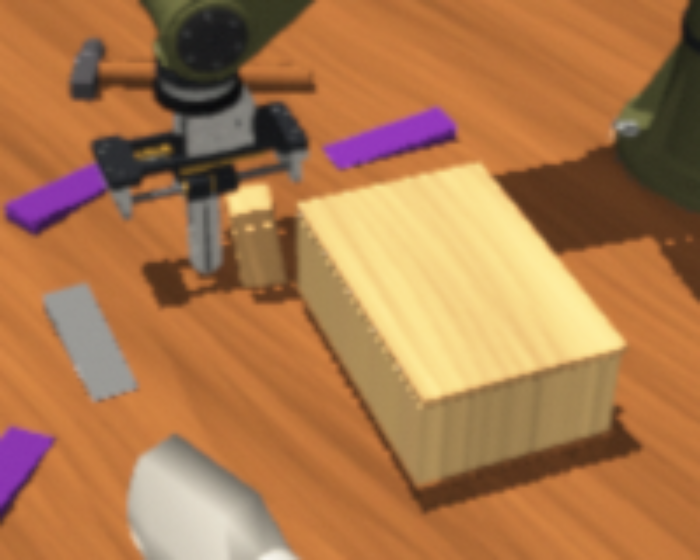

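The fingers (crop 205,265) are down beside the far side of the wedge (crop 255,245), clear of the chest. Now I push the tip end sideways.

>>> apply_moves --increments '[{"tx": 0,"ty": 0,"tz": 0.06,"ax": 0,"ay": 0,"az": 0},{"tx": 0,"ty": -0.2,"tz": 0,"ax": 0,"ay": 0,"az": 0},{"tx": 0,"ty": -0.2,"tz": 0,"ax": 0,"ay": 0,"az": 0},{"tx": 0,"ty": -0.2,"tz": 0,"ax": 0,"ay": 0,"az": 0},{"tx": 0,"ty": -0.15,"tz": 0,"ax": 0,"ay": 0,"az": 0},{"tx": 0,"ty": -0.15,"tz": 0,"ax": 0,"ay": 0,"az": 0},{"tx": 0,"ty": -0.15,"tz": 0,"ax": 0,"ay": 0,"az": 0},{"tx": 0,"ty": -0.15,"tz": 0,"ax": 0,"ay": 0,"az": 0},{"tx": 0,"ty": -0.1,"tz": 0,"ax": 0,"ay": 0,"az": 0},{"tx": 0,"ty": 0,"tz": 0,"ax": 0,"ay": 0,"az": 0},{"tx": 0,"ty": 0,"tz": 0,"ax": 0,"ay": 0,"az": 0}]'

```text
time_s: 7.9
ee_pos: [0.5039, -0.1509, 0.2009]
eef_rot: [3.142, 0.0, 1.288]
force: [0.4, 0.1, 0.4]
grip_width: 0.0005
grip_force: 0.0
```

>>> apply_moves --increments '[{"tx": 0,"ty": 0.5,"tz": 0,"ax": 0,"ay": 0,"az": 0},{"tx": 0,"ty": 0,"tz": -1,"ax": 0,"ay": 0,"az": 0},{"tx": -1,"ty": 0,"tz": -1,"ax": 0,"ay": 0,"az": 0},{"tx": -1,"ty": 0,"tz": 0,"ax": 0,"ay": 0,"az": 0},{"tx": -1,"ty": -0.5,"tz": 0,"ax": 0,"ay": 0,"az": 0},{"tx": -1,"ty": -0.5,"tz": 0,"ax": 0,"ay": 0,"az": 0},{"tx": -0.5,"ty": -0.5,"tz": 0,"ax": 0,"ay": 0,"az": 0},{"tx": 0,"ty": 0,"tz": 0,"ax": 0,"ay": 0,"az": 0}]' --jaw 0.84

```text
time_s: 8.9
ee_pos: [0.4367, -0.2725, 0.261]
eef_rot: [-3.141, -0.0, 1.287]
force: [-0.0, 0.7, -0.0]
grip_width: 0.0151
grip_force: 0.0
```

```bash
python3 - <<'E'
from station import *
from h import *
o=np.array([.4629,.0815]);yaw=np.radians(-16.12)
s=get_obs();print(tochest(s["ee_pos"][:2],o,yaw),s["ee_pos"][2],s["grip_width"])
c=camera("side");p=c["pixels"][:,:,::-1];t=camera("top");q=t["pixels"][:,:,::-1]
cv2.imwrite("pics/s3.png",np.hstack([cv2.resize(p[140:240,260:340],(400,500)),cv2.resize(q[180:280,340:420],(400,500))]))
E
```

```text
[[ 0.07306001 -0.34732896]] 0.2609899209982882 0.015096476125621962
```

View pics/s3.png

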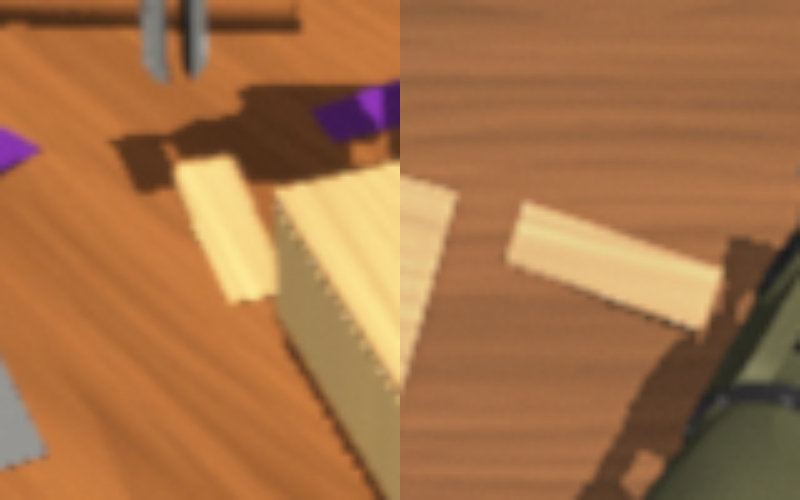

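The wedge now looks parallel to the chest, with its tip at about (363,226) and its butt at about (402,240) in the top view. I measure it.

```bash
python3 - <<'E'
import pickle
from station import *
from h import *
o=np.array([.4629,.0815]);yaw=np.radians(-16.12)
c=camera("top")
t=rect(c,.002,[(365.,220.2),(361.2,232.2)]);b=rect(c,.018,[(404.2,233.6),(399.2,246)])
T,B=tochest([t.mean(0),b.mean(0)],o,yaw);print(T,B,np.linalg.norm(T-B),np.degrees(np.arctan2(*(T-B))))
h=mask(c);m=((h[...,0]>=14)&(h[...,0]<=28)&(h[...,2]>150)&(h[...,1]<160)).astype(np.uint8)
m[:, :356]=0; k=[k for k in cv2.findContours(m,0,2)[0] if 300<cv2.contourArea(k)<800 and 190<k[:,0,1].mean()<260]
for q in k:
    r=cv2.boxPoints(cv2.minAreaRect(q));print(r.tolist(),tochest(rect(c,.009,r),o,yaw).round(4).tolist())
E
```

```text
[ 0.07526019 -0.17785579] [ 0.066214  -0.3048463] 0.12731230795093437 4.074595055725115
[[359.8062438964844, 231.98219299316406], [364.3117980957031, 219.10914611816406], [404.7572326660156, 233.2650604248047], [400.2516784667969, 246.1381072998047]] [[0.0545, -0.1723], [0.0976, -0.1751], [0.089, -0.31], [0.046, -0.307]]
```

>>> apply_moves --increments '[{"tx": 0,"ty": -0.13,"tz": 0.9,"ax": 0,"ay": 0,"az": 0},{"tx": 0,"ty": 0,"tz": 0.9,"ax": 0,"ay": 0,"az": 0},{"tx": 0,"ty": 0,"tz": 0.12,"ax": 0,"ay": 0,"az": 0},{"tx": 0.4,"ty": 0,"tz": 0,"ax": 0,"ay": 0,"az": 0},{"tx": 0.4,"ty": 0,"tz": 0,"ax": 0,"ay": 0,"az": 0},{"tx": 0.2,"ty": 0,"tz": 0,"ax": 0,"ay": 0,"az": 0},{"tx": 0.2,"ty": 0,"tz": 0,"ax": 0,"ay": 0,"az": 0},{"tx": 0.2,"ty": 0,"tz": 0,"ax": 0,"ay": 0,"az": 0},{"tx": 0.2,"ty": 0,"tz": 0,"ax": 0,"ay": 0,"az": 0},{"tx": 0.2,"ty": 0,"tz": 0,"ax": 0,"ay": 0,"az": 0},{"tx": 0.2,"ty": 0,"tz": 0,"ax": 0,"ay": 0,"az": 0},{"tx": 0,"ty": 0,"tz": 0,"ax": 0,"ay": 0,"az": 0}]'

```text
time_s: 10.55
ee_pos: [0.4504, -0.2131, 0.2033]
eef_rot: [-3.141, -0.0, 1.289]
force: [-0.2, -0.4, 0.0]
grip_width: 0.0152
grip_force: 0.0
```

```bash
python3 - <<'E'
from station import *
from h import *
o=np.array([.4629,.0815]);yaw=np.radians(-16.12)
s=get_obs();print(tochest(s["ee_pos"][:2],o,yaw),s["ee_pos"][2],s["grip_width"],s["force"])
p=camera("side")["pixels"][:,:,::-1];q=camera("top")["pixels"][:,:,::-1]
cv2.imwrite("pics/s4.png",np.hstack([cv2.resize(p[140:240,260:340],(400,500)),cv2.resize(q[180:280,340:420],(400,500))]))
E
```

```text
[[ 0.06982147 -0.28650056]] 0.2033140599001757 0.01518142139092631 [-0.21440731 -0.41786569  0.00289782]
```

View pics/s4.png

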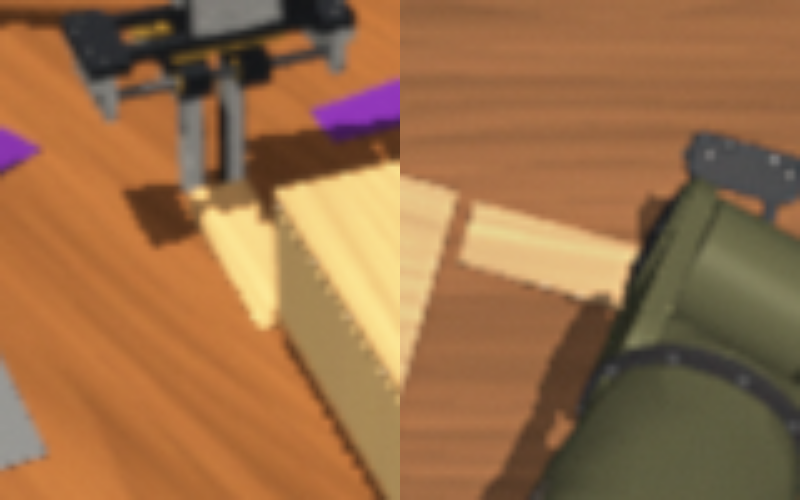

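The wedge is flush against both fingers and lined up with the chest, with its tip just short of the end. I push on towards the foot.

>>> apply_moves --increments '[{"tx": 0.2,"ty": 0,"tz": 0,"ax": 0,"ay": 0,"az": 0},{"tx": 0.2,"ty": 0,"tz": 0,"ax": 0,"ay": 0,"az": 0},{"tx": 0.2,"ty": 0,"tz": 0,"ax": 0,"ay": 0,"az": 0},{"tx": 0.2,"ty": 0,"tz": 0,"ax": 0,"ay": 0,"az": 0},{"tx": 0.2,"ty": 0,"tz": 0,"ax": 0,"ay": 0,"az": 0},{"tx": 0,"ty": 0,"tz": 0,"ax": 0,"ay": 0,"az": 0}]'

```text
time_s: 11.4
ee_pos: [0.4588, -0.1843, 0.2034]
eef_rot: [3.142, -0.0, 1.289]
force: [1.1, 0.2, -0.0]
grip_width: 0.0147
grip_force: 0.0
```

>>> apply_moves --increments '[{"tx": 0.1,"ty": 0,"tz": 0,"ax": 0,"ay": 0,"az": 0},{"tx": 0.1,"ty": 0,"tz": 0,"ax": 0,"ay": 0,"az": 0}]'

```text
time_s: 11.65
ee_pos: [0.4604, -0.1789, 0.2034]
eef_rot: [3.141, 0.0, 1.288]
force: [-0.0, -0.3, 0.4]
grip_width: 0.0148
grip_force: 0.1
```

>>> apply_moves --increments '[{"tx": 0.1,"ty": 0,"tz": 0,"ax": 0,"ay": 0,"az": 0}]'

```text
time_s: 11.78
ee_pos: [0.4612, -0.1759, 0.2034]
eef_rot: [-3.142, 0.0, 1.288]
force: [-0.2, -0.2, -0.3]
grip_width: 0.0149
grip_force: 0.1
```

>>> apply_moves --increments '[{"tx": 0.1,"ty": 0,"tz": 0,"ax": 0,"ay": 0,"az": 0}]'

```text
time_s: 11.9
ee_pos: [0.4621, -0.173, 0.2034]
eef_rot: [3.142, 0.0, 1.288]
force: [-0.5, 0.2, -0.5]
grip_width: 0.015
grip_force: 0.1
```

>>> apply_moves --increments '[{"tx": 0.07,"ty": 0,"tz": 0,"ax": 0,"ay": 0,"az": 0}]'

```text
time_s: 12.02
ee_pos: [0.4627, -0.171, 0.2033]
eef_rot: [-3.142, 0.0, 1.288]
force: [-0.1, -0.9, -0.4]
grip_width: 0.0145
grip_force: 0.1
```

>>> apply_moves --increments '[{"tx": 0.07,"ty": 0,"tz": 0,"ax": 0,"ay": 0,"az": 0}]'

```text
time_s: 12.15
ee_pos: [0.4632, -0.169, 0.2033]
eef_rot: [-3.142, -0.0, 1.288]
force: [-0.1, -1.2, 1.0]
grip_width: 0.0148
grip_force: 0.2
```

>>> apply_moves --increments '[{"tx": 0.07,"ty": 0,"tz": 0,"ax": 0,"ay": 0,"az": 0}]'

```text
time_s: 12.28
ee_pos: [0.4638, -0.167, 0.2034]
eef_rot: [-3.142, -0.0, 1.288]
force: [0.3, 0.1, -0.0]
grip_width: 0.015
grip_force: 0.1
```

>>> apply_moves --increments '[{"tx": 0.07,"ty": 0,"tz": 0,"ax": 0,"ay": 0,"az": 0}]'

```text
time_s: 12.4
ee_pos: [0.4644, -0.165, 0.2033]
eef_rot: [-3.142, 0.0, 1.288]
force: [-0.8, 0.8, 0.9]
grip_width: 0.015
grip_force: 0.1
```

>>> apply_moves --increments '[{"tx": 0.07,"ty": 0,"tz": 0,"ax": 0,"ay": 0,"az": 0}]'

```text
time_s: 12.52
ee_pos: [0.465, -0.163, 0.2034]
eef_rot: [3.142, 0.0, 1.288]
force: [-0.2, -0.1, -0.1]
grip_width: 0.0151
grip_force: 0.1
```

>>> apply_moves --increments '[{"tx": 0.07,"ty": 0,"tz": 0,"ax": 0,"ay": 0,"az": 0}]'

```text
time_s: 12.65
ee_pos: [0.4656, -0.1609, 0.2033]
eef_rot: [-3.142, 0.0, 1.288]
force: [0.1, -0.4, 0.5]
grip_width: 0.0149
grip_force: 0.2
```

>>> apply_moves --increments '[{"tx": 0.07,"ty": 0,"tz": 0,"ax": 0,"ay": 0,"az": 0}]'

```text
time_s: 12.78
ee_pos: [0.4662, -0.1589, 0.2033]
eef_rot: [-3.142, 0.0, 1.288]
force: [0.1, -1.1, 0.4]
grip_width: 0.0151
grip_force: 0.4
```

>>> apply_moves --increments '[{"tx": 0.05,"ty": 0,"tz": 0,"ax": 0,"ay": 0,"az": 0}]'

```text
time_s: 12.9
ee_pos: [0.4666, -0.1575, 0.2034]
eef_rot: [3.142, 0.0, 1.288]
force: [-1.1, -0.7, 1.0]
grip_width: 0.0151
grip_force: 0.7
```

>>> apply_moves --increments '[{"tx": 0.05,"ty": 0,"tz": 0,"ax": 0,"ay": 0,"az": 0}]'

```text
time_s: 13.02
ee_pos: [0.467, -0.1562, 0.2033]
eef_rot: [3.142, 0.0, 1.288]
force: [-1.5, -4.0, -0.1]
grip_width: 0.0149
grip_force: 2.1
```

>>> apply_moves --increments '[{"tx": 0.05,"ty": 0,"tz": 0,"ax": 0,"ay": 0,"az": 0}]'

```text
time_s: 13.15
ee_pos: [0.4673, -0.155, 0.2034]
eef_rot: [3.141, 0.001, 1.288]
force: [-2.7, -9.3, -1.1]
grip_width: 0.0152
grip_force: 5.0
```

The push has risen to about 10 N, so the wedge is snug. I back off and move over the corner.

>>> apply_moves --increments '[{"tx": -0.3,"ty": 0,"tz": 0,"ax": 0,"ay": 0,"az": 0},{"tx": -0.7,"ty": 0,"tz": 0,"ax": 0,"ay": 0,"az": 0},{"tx": 0,"ty": 0,"tz": -1,"ax": 0,"ay": 0,"az": 0},{"tx": 0,"ty": 0,"tz": -1,"ax": 0,"ay": 0,"az": 0},{"tx": 0,"ty": 0,"tz": -1,"ax": 0,"ay": 0,"az": 0},{"tx": 0,"ty": 0,"tz": -1,"ax": 0,"ay": 0,"az": 0},{"tx": 0,"ty": 0,"tz": -0.73,"ax": 0,"ay": 0,"az": 0},{"tx": 0,"ty": 0,"tz": 0,"ax": 0,"ay": 0,"az": 0}]'

```text
time_s: 14.15
ee_pos: [0.459, -0.1838, 0.3464]
eef_rot: [3.139, 0.0, 1.288]
force: [0.1, -0.3, -0.6]
grip_width: 0.0152
grip_force: 0.0
```

```bash
python3 - <<'E'
from station import *
from h import *
o=np.array([.4629,.0815]);yaw=np.radians(-16.12)
s=get_obs();print(tochest(s["ee_pos"][:2],o,yaw),s["ee_pos"][2],s["force"])
p=camera("side")["pixels"][:,:,::-1];q=camera("top")["pixels"][:,:,::-1]
cv2.imwrite("pics/s5.png",np.hstack([cv2.resize(p[150:270,270:420],(430,344)),cv2.resize(q[180:290,240:420],(370,344))]))
E
```

```text
[[ 0.06990932 -0.25595622]] 0.3463527305955574 [ 0.05472313 -0.27947246 -0.64188059]
```

View pics/s5.png

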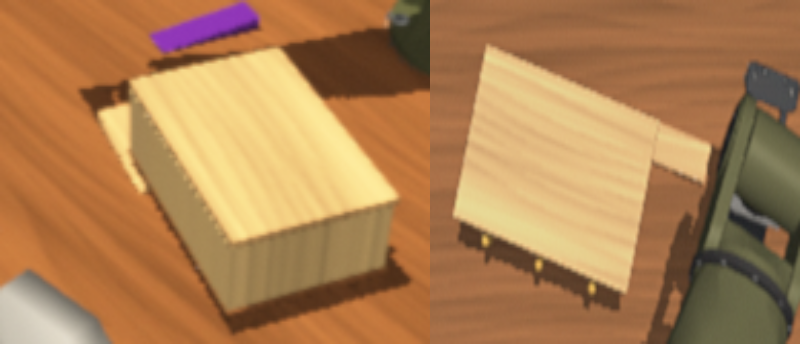

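The wedge sits under the far right corner (side crop about 120,150), straight, and the chest has not visibly moved. Now I move over the corner and press.

>>> apply_moves --increments '[{"tx": 1,"ty": -0.2,"tz": 0,"ax": 0,"ay": 0,"az": 0},{"tx": 1,"ty": 0,"tz": 0,"ax": 0,"ay": 0,"az": 0},{"tx": 1,"ty": 0,"tz": 0,"ax": 0,"ay": 0,"az": 0},{"tx": 1,"ty": 0,"tz": 0,"ax": 0,"ay": 0,"az": 0},{"tx": 0.85,"ty": 0,"tz": 0,"ax": 0,"ay": 0,"az": 0},{"tx": 0,"ty": 0,"tz": 0.4,"ax": 0,"ay": 0,"az": 0},{"tx": 0,"ty": 0,"tz": 0.25,"ax": 0,"ay": 0,"az": 0},{"tx": 0,"ty": 0,"tz": 0.1,"ax": 0,"ay": 0,"az": 0},{"tx": 0,"ty": 0,"tz": 0,"ax": 0,"ay": 0,"az": 0}]' --jaw 1

```text
time_s: 15.38
ee_pos: [0.4937, -0.0427, 0.3225]
eef_rot: [-3.141, 0.0, 1.287]
force: [-0.4, -0.7, -0.1]
grip_width: 0.0002
grip_force: 0.0
```

>>> apply_moves --increments '[{"tx": 0,"ty": 0,"tz": 0.05,"ax": 0,"ay": 0,"az": 0},{"tx": 0,"ty": 0,"tz": 0,"ax": 0,"ay": 0,"az": 0}]'

```text
time_s: 15.62
ee_pos: [0.4938, -0.0422, 0.3213]
eef_rot: [3.141, -0.0, 1.288]
force: [-0.1, 0.2, -0.5]
grip_width: 0.0004
grip_force: 0.0
```

>>> apply_moves --increments '[{"tx": 0,"ty": 0,"tz": 0.03,"ax": 0,"ay": 0,"az": 0},{"tx": 0,"ty": 0,"tz": 0,"ax": 0,"ay": 0,"az": 0}]'

```text
time_s: 15.88
ee_pos: [0.4938, -0.0421, 0.3203]
eef_rot: [3.142, 0.0, 1.288]
force: [0.6, -0.4, -1.2]
grip_width: 0.0008
grip_force: 0.0
```

>>> apply_moves --increments '[{"tx": 0,"ty": 0,"tz": 0.03,"ax": 0,"ay": 0,"az": 0},{"tx": 0,"ty": 0,"tz": 0,"ax": 0,"ay": 0,"az": 0}]'

```text
time_s: 16.12
ee_pos: [0.4939, -0.0421, 0.3195]
eef_rot: [3.141, -0.0, 1.288]
force: [0.0, 0.1, 0.2]
grip_width: 0.0006
grip_force: 0.5
```

>>> apply_moves --increments '[{"tx": 0,"ty": 0,"tz": 0.02,"ax": 0,"ay": 0,"az": 0},{"tx": 0,"ty": 0,"tz": 0,"ax": 0,"ay": 0,"az": 0}]'

```text
time_s: 16.38
ee_pos: [0.4938, -0.0421, 0.3194]
eef_rot: [3.141, -0.0, 1.288]
force: [-3.3, -0.1, 7.7]
grip_width: 0.0004
grip_force: 3.9
```

>>> apply_moves --increments '[{"tx": 0,"ty": 0,"tz": 0.02,"ax": 0,"ay": 0,"az": 0},{"tx": 0,"ty": 0,"tz": 0,"ax": 0,"ay": 0,"az": 0}]'

```text
time_s: 16.62
ee_pos: [0.4939, -0.0421, 0.3193]
eef_rot: [3.141, 0.0, 1.288]
force: [-5.9, 0.7, 13.9]
grip_width: 0.0005
grip_force: 6.7
```

>>> apply_moves --increments '[{"tx": 0,"ty": 0,"tz": 0,"ax": 0,"ay": 0,"az": 0},{"tx": 0,"ty": 0,"tz": 0,"ax": 0,"ay": 0,"az": 0},{"tx": 0,"ty": 0,"tz": 0,"ax": 0,"ay": 0,"az": 0},{"tx": 0,"ty": 0,"tz": 0,"ax": 0,"ay": 0,"az": 0},{"tx": 0,"ty": 0,"tz": 0,"ax": 0,"ay": 0,"az": 0},{"tx": 0,"ty": 0,"tz": 0,"ax": 0,"ay": 0,"az": 0},{"tx": 0,"ty": 0,"tz": 0,"ax": 0,"ay": 0,"az": 0},{"tx": 0,"ty": 0,"tz": 0,"ax": 0,"ay": 0,"az": 0}]'

```text
time_s: 17.62
ee_pos: [0.4939, -0.0421, 0.3193]
eef_rot: [3.141, 0.0, 1.288]
force: [-6.0, 0.8, 13.0]
grip_width: 0.0006
grip_force: 6.7
```

```bash
python3 - <<'E'
from station import *
from h import *
p=camera("side")["pixels"][:,:,::-1]
cv2.imwrite("pics/s6.png",cv2.resize(p[150:270,270:420],(600,480)))
print(get_obs()["force"],get_obs()["ee_pos"])
E
```

```text
[-5.3033788  -0.10030882 12.20313447] [ 0.49385496 -0.04214211  0.31931457]
```

View pics/s6.png

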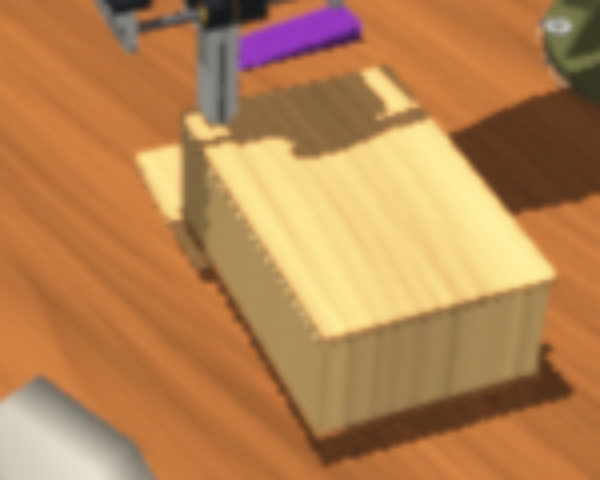

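The fingers press steadily on the far right corner (crop 218,118) with about 13 N. The corner is at 120 mm and the wedge is under the foot, so I hand it in.

```bash
python3 -c "
from station import hand_in;print(hand_in())"
```

```text
the job is handed in; nothing more can be done
None
```

I slid the beech wedge under the worn foot until the push rose to about 10 N, then handed in while pressing that corner with about 13 N; the corner held at about 120 mm and the chest showed no visible shift, but hand-in returned no verdict.

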